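# Report a shortage at the pick-to-light bins

## Robot

A 6-joint arm with a two-finger parallel gripper is mounted at the origin on the work surface. World frame = base frame: x ahead of the robot, y to its left, z up, the work surface at z = 0. Lengths are in m, angles in rad, forces in N, time in s.
With the tool pointing down it reaches from about 0.325 to 0.9 m from the base axis. Payload 6.1 kg.
Tool frame: the origin (TCP) lies at the very end of the fingers, on their centre line; the grasp point (between the pads) lies 19 mm behind it; z points along the fingers, y is the line along which they close (so a half turn about z gives the same grasp; the last joint's range is limited). The gripper opens to 85 mm and grips with 20 to 120 N. Pads are 22 mm wide; open, the fingers measure 114 mm over their backs; the gripper's body (76 mm by 85 mm) begins 54 mm behind the grasp point. The pads swing forward as they close: fully open they stand 13 mm farther back than shut.
Start: joints at [-1.274, 0.22, 1.526, -0, 1.395, -0.126], TCP at [0.256, -0.57, 0.195] pointing down, gripper open.
Joint ranges: [-2.98, 2.98], [-0.91, 2.08], [0.09, 2.57], [-1.24, 4.39], [0.2, 2.65], [-2.68, 2.68]. Speed limits (rad/s): [2.57, 2.57, 3.01, 3.14, 3.14, 3.14].

## Interface

Orientations are given as a rotation vector (axis times angle).
In Python, from plant import robot gives the robot as it stands.
- The arm moves only by the tool step_arm, never from a script. Its argument "steps" is a list that holds one entry, the list of rows, each a list of 7 numbers: the shift along the tool's x, y, z in cm, then the turn, a rotation vector about the tool's x, y, z in degrees, then the opening, from 0 (shut) to 1 (fully open). A call has 1 to 12 rows; each row is the pose to reach, as a shift and turn from the pose commanded when the call began, along the tool's axes at that moment; what a row does not reach only later rows make up. A row lasts 1/10 s, in which the tool goes at most 50 mm and 8.59 degrees, less where a joint would pass 70% of its speed; a pose out of reach is approached as far as the arm can. A call with a gripper value outside its range is refused whole. The fingers move at their own pace and stop on an object; "newtons" is the grip in N (left out, the last holds). Time passes only in rows, so rows that repeat a pose let the fingers close. It gives the time, the measured TCP pose, the force, the opening and the grip force at its end, in the units of the state.
- robot.get_obs(): the state, without advancing time (a new reading comes with each control period).
- robot.snapshot(name): name is "scene" or "top"; returns the picture (384x512x3 uint8, blue, green, red); there is no depth.
- robot.camera_model(name): a dict with "mtx" (3x3 intrinsics, pixels), "distortion" ([k1, k2, p1, p2, k3] as OpenCV has them; the pictures are not rectified), "rvec" (rotation vector, rad) and "tvec" (3), from world to camera coordinates, as OpenCV has them. Camera axes: x right, y down, z forward; pixel columns grow to the right and rows downward; lengths in m; the calibration is good to about 2 mm. A picture is of the moment at which its call begins. camera_model takes no time and is no camera call.
- robot.hand_in(): hands the job in; it is judged then, once.
The state is a dict: "time_s": time; "qpos": joint angles; "joint_vel": joint speeds; "joint_torque": joint torques, N m; "tcp_pos": TCP position; "eef_rot": TCP orientation; "force": force on the tool from outside, world axes, zero at the start; "wrist_torque": the same for the moment, N m; "finger_gap": finger opening in m; "grip_force": force on a finger pad.
Only numpy, scipy, OpenCV 4.12 (cv2) and the standard library are available. Lean on these libraries where they do the work, as an engineer would, in place of code of your own. Each camera call takes 0.05 s, during which the arm holds its last target. There are 200 camera calls.

## Task

One of the four pick-to-light bins at this packing bench has run empty: report the shortage at its own light module. With the fingertips press the module's small square shortage key gently down until it switches and let it come up, then do the same with the large round confirm button beside it, and draw the hand clear. Pick nothing up, keep off the other bins and their modules, and leave the goods and everything on the bench where they are.

Things in the scene. Friction and masses are not known exactly. Their poses are not given: they have to be found in the camera images.
- rack: the steel base tray and aluminium rail that carry the four bins side by side, 270 x 560 mm, 6 mm thick; fixed to the bench. Origin on the bench under it, its x points away from the packer across the bins, y along the row to the left, z up
- bin_empty: grey open picking bin, THE EMPTY BIN, with nothing in it; fixed on the rack, the four places in the row (130 mm apart) change. 190 x 118 mm, 92 mm high at back and sides, front lip 42 mm. Origin: centre of its underside, 6 mm above the bench; x points away from the packer, y left, z up. Its light module stands before its lip
- bin_mug: grey open picking bin, holds one mug; fixed on the rack, the four places in the row (130 mm apart) change. 190 x 118 mm, 92 mm high at back and sides, front lip 42 mm. Origin: centre of its underside, 6 mm above the bench; x points away from the packer, y left, z up. Light module as on the empty bin
- bin_jars: grey open picking bin, holds two jars; fixed on the rack, the four places in the row (130 mm apart) change. 190 x 118 mm, 92 mm high at back and sides, front lip 42 mm. Origin: centre of its underside, 6 mm above the bench; x points away from the packer, y left, z up. Light module as on the empty bin
- bin_carton: grey open picking bin, holds a gift box; fixed on the rack, the four places in the row (130 mm apart) change. 190 x 118 mm, 92 mm high at back and sides, front lip 42 mm. Origin: centre of its underside, 6 mm above the bench; x points away from the packer, y left, z up. Light module as on the empty bin
- module_empty (a point): centre of the face of the empty bin's light module, at -0.129, 0, 0.048 m in the bin's frame (axes as the bin's). Black housing 50 x 112 x 26 mm, face tilted 20 degrees to look up and towards the packer: outward normal -0.342, 0, 0.940 in the bin's frame. On it a confirm button at y +0.032 m, a dark screen, a shortage key at y -0.038 m; both white, 9 mm proud
- short_empty (a joint): small square shortage key, 18 mm wide, right end (-y) of the module, of bin_empty: 0 up, 0.006 m fully pressed, moves straight into the module's face; sprung, 1.5 N to start, 5 N fully in, comes back up by itself; it switches at 0.003 m
- confirm_empty (a joint): large round confirm button, 32 mm across, left end (+y) of the module, of bin_empty: 0 up, 0.006 m fully pressed, moves straight into the module's face; sprung, 1.5 N to start, 5 N fully in, comes back up by itself; it switches at 0.003 m
- short_mug (a joint): small square shortage key, 18 mm wide, right end (-y) of the module, of bin_mug: 0 up, 0.006 m fully pressed, moves straight into the module's face; sprung, 1.5 N to start, 5 N fully in, comes back up by itself; it switches at 0.003 m
- confirm_mug (a joint): large round confirm button, 32 mm across, left end (+y) of the module, of bin_mug: 0 up, 0.006 m fully pressed, moves straight into the module's face; sprung, 1.5 N to start, 5 N fully in, comes back up by itself; it switches at 0.003 m
- short_jars (a joint): small square shortage key, 18 mm wide, right end (-y) of the module, of bin_jars: 0 up, 0.006 m fully pressed, moves straight into the module's face; sprung, 1.5 N to start, 5 N fully in, comes back up by itself; it switches at 0.003 m
- confirm_jars (a joint): large round confirm button, 32 mm across, left end (+y) of the module, of bin_jars: 0 up, 0.006 m fully pressed, moves straight into the module's face; sprung, 1.5 N to start, 5 N fully in, comes back up by itself; it switches at 0.003 m
- short_carton (a joint): small square shortage key, 18 mm wide, right end (-y) of the module, of bin_carton: 0 up, 0.006 m fully pressed, moves straight into the module's face; sprung, 1.5 N to start, 5 N fully in, comes back up by itself; it switches at 0.003 m
- confirm_carton (a joint): large round confirm button, 32 mm across, left end (+y) of the module, of bin_carton: 0 up, 0.006 m fully pressed, moves straight into the module's face; sprung, 1.5 N to start, 5 N fully in, comes back up by itself; it switches at 0.003 m
- short_empty_top (a point): centre of the top of the small square shortage key of the empty bin (moves with it); z is the key's outward normal, y left along the row
- confirm_empty_top (a point): centre of the top of the large round confirm button of the empty bin (moves with it); z is the key's outward normal, y left along the row
- mug_stock: a white ceramic mug with a black inside, 82 mm across, 95 mm high, standing in bin_mug. Loose; origin at the centre of its underside, z up
- jar_1: an amber glass jar with a metal cap, 64 mm across, 75 mm high, front one of the two in bin_jars. Loose; origin at the centre of its underside, z up
- jar_2: the same kind of jar, the rear one in bin_jars. Loose; origin at the centre of its underside, z up
- giftbox: a brown cardboard gift box, 100 x 90 x 85 mm high, in bin_carton. Loose; origin at the centre of its underside, z up
- mug_bench: a mug like the one in bin_mug, standing on the bench in front of the row, 95 mm high, handle reaching 73 mm from its axis. Loose; origin at the centre of its underside, z up
- tape_roll: a roll of clear packing tape lying flat on the bench in front of the row, 100 mm across, 48 mm high. Loose; origin at the centre of its underside, z up
- knife: an orange box knife lying on the bench in front of the row, 170 x 28 x 20 mm. Loose; origin at the centre of its underside, z up
- tape_gun: a hand tape dispenser lying on its side on the bench left of the row, about 260 x 100 mm, 56 mm high. Loose; origin at the centre of its underside, z up
Not all that is in view belongs to the job. Leave any yellow look-alike of the giftbox alone.

How it is judged:
On the way, in this order (a step that is already met when the one before it is completed fails the run):
1. the empty bin's shortage key is pressed in by the fingers, its confirm button still up (contact force between the fingers and bin_empty above 0.5 N and value of joint short_empty above 0.003 m and value of joint confirm_empty below 0.001 m), for 0.05 s.
2. the shortage key has come back up and the empty bin's confirm button is pressed in by the fingers (contact force between the fingers and bin_empty above 0.5 N and value of joint confirm_empty above 0.003 m and value of joint short_empty below 0.001 m), for 0.05 s.
At the end, for the whole second after the job is handed in: both keys of the empty bin, and those of all other bins, are up again (pressed less than 1 mm); every mug, jar, box and tool is at rest within 8 mm of where it was (value of joint each of short_empty, confirm_empty, short_mug, confirm_mug, short_jars, confirm_jars, short_carton, confirm_carton below 0.001 m and distance of each of mug_stock, jar_1, jar_2, giftbox, mug_bench, tape_roll, knife, tape_gun from where it was at the start of the episode below 0.008 m and linear speed of each of mug_stock, jar_1, jar_2, giftbox, mug_bench, tape_roll, knife, tape_gun below 0.02 m/s); the robot touches nothing.
It fails at once if a key or button of another bin is pressed (more than 1.5 mm) (value of joint any of short_mug, confirm_mug, short_jars, confirm_jars, short_carton, confirm_carton above 0.0015 m).
It fails at once if the robot bumps or leans on another bin or its module (more than 2 N) (contact force between any of the fingers, the arm and bin_mug above 2 N or contact force between any of the fingers, the arm and bin_jars above 2 N or contact force between any of the fingers, the arm and bin_carton above 2 N).
It fails at once if the empty bin's module is struck hard (more than 40 N) (contact force between any of the fingers, the arm and bin_empty above 40 N).
It fails at once if goods or bench things are pushed, lifted or carried (8 mm) (distance of any of mug_stock, jar_1, jar_2, giftbox, mug_bench, tape_roll, knife, tape_gun from where it was at the start of the episode above 0.008 m).
It also fails if it takes over 35 s, if anything falls off the work surface, if the arm or the gripper's body presses on something with over 40 N, if the wrist force passes 120 N, or if a joint passes its speed limit or range.

## Working session

There is one attempt and no reset: what is moved stays moved. The work goes in short steps, Python scripts to look and compute and a tool call to move; the robot and the scene stay as the last step left them, time stands still between calls to the robot, and variables do not carry over. Pictures are saved under pics/ and viewed, at most 10 in all, crops included, and the job is handed in when it is done.

Besides the shell and the picture viewer there is one more tool, called after ">>>" as name(argument=value, ...), one argument or row to a line, values as JSON. step_arm: Moves the arm, as the interface text tells. Its arguments: {"type":"object","properties":{"steps":{"type":"array"},"newtons":{"type":"number"}},"required":["steps"]}

```bash
mkdir -p pics
python3 - <<'E'
from plant import robot
import cv2
for n in("scene","top"):
    cv2.imwrite(f"pics/{n}0.png",robot.snapshot(n)); m=robot.camera_model(n); print(n,m)
o=robot.get_obs();print(o)
E
```

```text
scene {'mtx': array([[497.00950023,   0.        , 259.06268593],
       [  0.        , 497.00950023, 184.57119152],
       [  0.        ,   0.        ,   1.        ]]), 'distortion': array([0.04282366, 0.        , 0.        , 0.        , 0.        ]), 'rvec': array([ 2.21441897,  1.41807829, -0.40665983]), 'tvec': array([-0.21083578, -0.30057425,  2.07428409])}
top {'mtx': array([[499.33800059,   0.        , 249.51573123],
       [  0.        , 499.33800059, 190.16018675],
       [  0.        ,   0.        ,   1.        ]]), 'distortion': array([-0.05436541,  0.        ,  0.        ,  0.        ,  0.        ]), 'rvec': array([ 2.1909829 , -2.17439477,  0.07828966]), 'tvec': array([0.01547423, 0.4801117 , 1.51764489])}
{'time_s': 0.1, 'qpos': array([-1.27412791e+00,  2.21162839e-01,  1.52752682e+00,  4.74365032e-06,
        1.39470806e+00, -1.26092479e-01]), 'joint_vel': array([ 0.00014611, -0.00243054, -0.00133426, -0.00124225, -0.0011496 ,
        0.0001478 ]), 'joint_torque': array([ 5.85340767e-04, -4.98246431e+01, -3.90544653e+01, -1.34648235e-04,
        5.70822885e-03, -1.45948712e-05]), 'tcp_pos': array([ 0.25624245, -0.56936905,  0.19358311]), 'eef_rot': array([-3.06990917e+00, -6.58758291e-01,  2.34088837e-04]), 'force': array([-0.25760321,  0.72299473, -1.15139153]), 'wrist_torque': array([ 0.02524343,  0.03182171, -0.01105643]), 'grip_force': 0.0, 'finger_gap': 0.08557785871647552}
```

View pics/scene0.png

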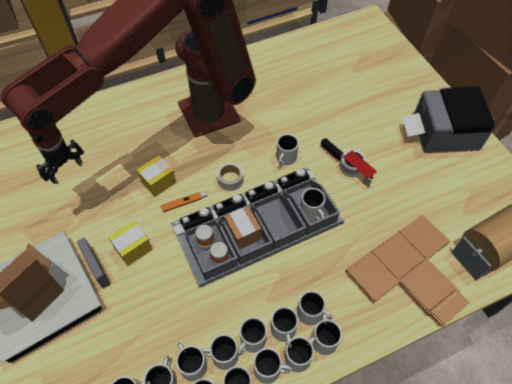

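View pics/top0.png

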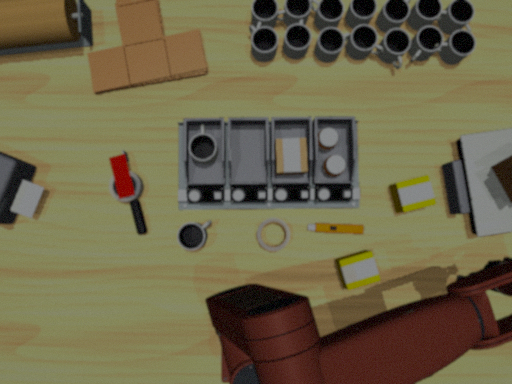

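Top view: from left to right the bins hold a mug (203,150), nothing (248,150), the carton (291,155) and the jars (333,150). The modules that could be confused are at about (205,194), (248,194), (291,194) and (335,194). I choose (248,194). I'll check it with a close crop.

Run:
```python
import cv2, numpy as np
t=cv2.imread("pics/top0.png")[112:216,172:366]; s=cv2.imread("pics/scene0.png")[165:285,170:350]
a=cv2.resize(t,None,fx=4,fy=4,interpolation=cv2.INTER_CUBIC)[:, :776]
cv2.imwrite("pics/topc.png",a); cv2.imwrite("pics/scenec.png",cv2.resize(s,None,fx=4,fy=4,interpolation=cv2.INTER_CUBIC))
```

```text
(no output)
```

View pics/topc.png

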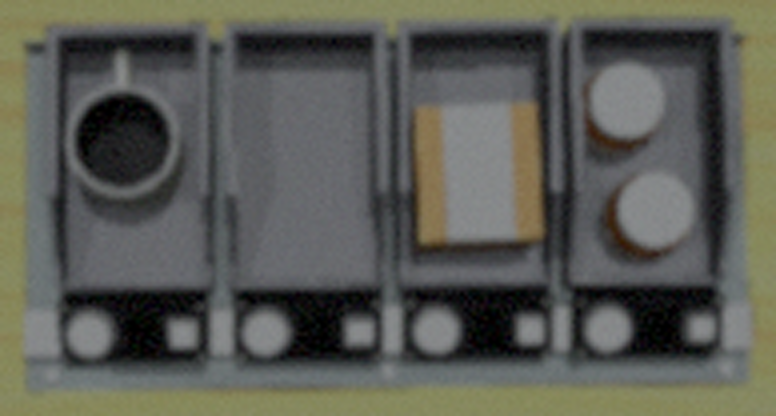

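View pics/scenec.png

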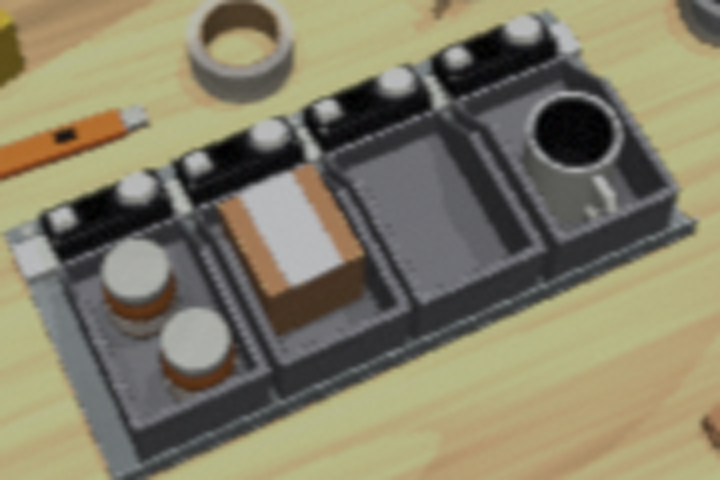

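The crops confirm that the second module from the left is the empty one. In the top crop its confirm button is at (265,331) and its shortage key at (360,331); in the scene crop they are at (397,82) and (326,110). Next I triangulate all the keys and fit the row.

```bash
cat > h.py <<'E'
import cv2, numpy as np
from plant import robot
C={n:robot.camera_model(n) for n in("scene","top")}
def proj(n,P): m=C[n]; return cv2.projectPoints(np.array(P,float).reshape(-1,1,3),m["rvec"],m["tvec"],m["mtx"],m["distortion"])[0][:,0]
def und(n,p): m=C[n]; return cv2.undistortPoints(np.array(p,float).reshape(-1,1,2),m["mtx"],m["distortion"])[:,0]
def Pm(n): m=C[n]; return np.c_[cv2.Rodrigues(m["rvec"])[0],m["tvec"]]
def tri(a,b): X=cv2.triangulatePoints(Pm("top"),Pm("scene"),und("top",a).T,und("scene",b).T); return (X[:3]/X[3]).T
E
python3 - <<'E'
from h import *
from scipy.optimize import least_squares
from scipy.spatial.transform import Rotation as R
T=np.array([(89,333),(265,331),(437,330),(607,329),(183,333),(360,331),(531,330),(700,328)],float)
S=np.array([(523,30),(397,82),(270,134),(136,188),(457,57),(326,110),(198,163),(62,218)],float)
T=(T+.5)/4-.5+[172,112]; S=(S+.5)/4-.5+[170,165]
print(tri(T,S).round(4))
n=np.array([-.342,0,.940])
L=np.array([[0,b+y,0] for y in(.032,-.038) for b in(.195,.065,-.065,-.195)])+.009*n*0.8  # visible centroid slightly below top
def W(p,L): c,s=np.cos(p[3]),np.sin(p[3]); return L@np.array([[c,-s,0],[s,c,0],[0,0,1]]).T+p[:3]
f=lambda p:np.r_[(proj("top",W(p,L))-T).ravel(),(proj("scene",W(p,L))-S).ravel()]
r=least_squares(f,[.5,0,.05,0]); print("row centre/yaw",r.x, "rms px",np.sqrt(np.mean(r.fun**2)))
p=r.x
for nm,y in(("short",.065-.038),("confirm",.065+.032)): print(nm,W(p,np.array([[0,y,0]])+.009*n).round(4))
c,s=np.cos(p[3]),np.sin(p[3]);print("normal",c*n[0],s*n[0],n[2])
o=robot.get_obs();print(R.from_rotvec(o["eef_rot"]).as_matrix().round(3))
# bench things
print(proj("top",[[.4,0,0]]))
E
```

```text
[[ 0.4616  0.1857  0.0629]
 [ 0.4643  0.0548  0.0628]
 [ 0.4663 -0.0727  0.0626]
 [ 0.4677 -0.2007  0.0614]
 [ 0.4625  0.1163  0.0626]
 [ 0.4648 -0.0161  0.0629]
 [ 0.467  -0.1427  0.0623]
 [ 0.469  -0.2702  0.062 ]]
row centre/yaw [ 0.46750447 -0.04025264  0.05441854  0.01676782] rms px 0.5287390067951407
short [[ 0.464  -0.0133  0.0629]]
confirm [[0.4628 0.0567 0.0629]]
normal -0.34195192282541764 -0.005734324371677466 0.94
[[ 0.912  0.41  -0.001]
 [ 0.41  -0.912  0.002]
 [ 0.    -0.002 -1.   ]]
[[255.49917539 216.367505  ]]
```

```bash
cat >> h.py <<'E'
from scipy.spatial.transform import Rotation as R
yaw=.0168; N=R.from_euler('z',yaw).apply([-.342,0,.940])
S0=np.array([.4642,-.0147,.0628]); C0=np.array([.4630,.0555,.0628])
zt=-N; yt=-np.array([-np.sin(yaw),np.cos(yaw),0]); G=R.from_matrix(np.c_[np.cross(yt,zt),yt,zt])
def go(P,h):
    o=robot.get_obs(); r=R.from_rotvec(o["eef_rot"])
    print("t",o["time_s"],"shift cm",(r.inv().apply(P+h*N-o["tcp_pos"])*100).round(2),"turn",np.degrees((r.inv()*G).as_rotvec()).round(2),"F",o["force"].round(2),"gap",o["finger_gap"])
E
python3 -c "
from h import *
go(S0,.12)"
```

```text
t 0.1 shift cm [ 37.95 -43.67   1.89] turn [-4.16 19.72 23.  ] F [-0.26  0.72 -1.15] gap 0.08557785871647552
```

>>> step_arm(
  steps=[
    [[3.2, -3.6, 0.1, 0, 1, 2, 0], [6.3, -7.3, 0.2, -1, 3, 4, 0], [9.5, -10.9, 0.4, -1, 5, 6, 0], [12.7, -14.6, 0.6, -1, 7, 8, 0], [15.8, -18.2, 0.8, -2, 8, 10, 0], [19, -21.8, 1, -2, 10, 12, 0], [22.1, -25.5, 1.1, -2, 12, 13, 0], [25.3, -29.1, 1.3, -3, 13, 15, 0], [28.5, -32.8, 1.5, -3, 15, 17, 0], [31.6, -36.4, 1.6, -3, 17, 19, 0], [34.8, -40, 1.8, -4, 18, 21, 0], [37.95, -43.67, 1.9, -4.16, 19.72, 23, 0]],
  ],
  newtons=20,
)

```text
time_s: 1.3
tcp_pos: [0.4235, -0.0143, 0.1757]
eef_rot: [-3.092, -0.023, -0.55]
force: [0.9, -0.5, -0.8]
finger_gap: -0.0001
grip_force: 0.0
```

```bash
python3 -c "
from h import *
go(S0,.12)"
```

```text
t 1.3 shift cm [-0.03  0.1  -0.  ] turn [ 0.13 -0.17 -0.1 ] F [ 0.86 -0.46 -0.76] gap -0.00010812581532858778
```

>>> step_arm(
  steps=[
    [[0, 0.1, 3, 0, 0, 0, 0], [0, 0.1, 6, 0, 0, 0, 0], [0, 0.1, 8.5, 0, 0, 0, 0], [0, 0.1, 10, 0, 0, 0, 0], [0, 0.1, 10.5, 0, 0, 0, 0], [0, 0.1, 10.5, 0, 0, 0, 0]],
  ],
)

```text
time_s: 1.9
tcp_pos: [0.4585, -0.0163, 0.076]
eef_rot: [-3.092, -0.027, -0.542]
force: [1.1, 0.2, -0.2]
finger_gap: 0.0
grip_force: 0.0
```

Run:
```python
from h import *
go(S0,0)
t=robot.snapshot("top")[150:225,190:310]; s=robot.snapshot("scene")[150:230,215:335]
f=lambda a:cv2.resize(a,(480,300),interpolation=cv2.INTER_CUBIC)
cv2.imwrite("pics/a.png",np.vstack([f(t),f(s)]))
```

```text
t 1.9 shift cm [ 0.09 -0.15  1.44] turn [0.05 0.1  0.04] F [ 1.07  0.23 -0.2 ] gap 7.118189814081516e-06
```

View pics/a.png

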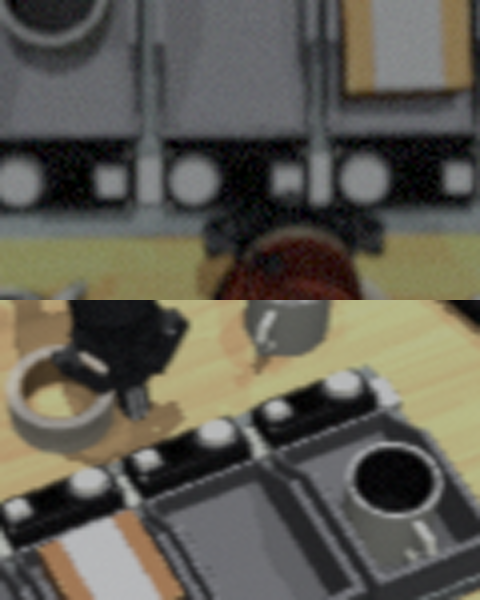

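Run:
```python
from h import *
o=robot.get_obs(); p=o["tcp_pos"]
t=(proj("top",[p,S0])-[190,150])*4; s=(proj("scene",[p,S0])-[215,150])*[4,3.75]+[0,300]
print(t,s,o["qpos"])
t=robot.snapshot("top")[165:215,225:295]; s=robot.snapshot("scene")[150:210,220:290]
f=lambda a:cv2.resize(a,(560,300),interpolation=cv2.INTER_CUBIC)
cv2.imwrite("pics/b.png",np.vstack([f(t),f(s)]))
```

```text
[[286.3400328  182.5395094 ]
 [283.14492794 177.62698715]] [[139.98806457 445.93879376]
 [144.33218112 457.0877429 ]] [-0.29302231 -0.39536342  2.37357865  0.13936104  0.8329844   1.18407814]
```

View pics/b.png

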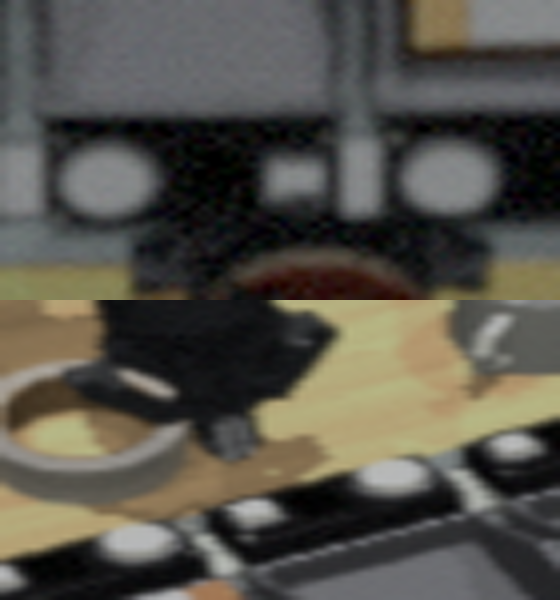

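The picture shows the fingertips higher and further back than the TCP reading projects: scene crop tip at about (235,458), against a predicted (240,494). I'll difference the images before and after the move to measure the tip.

Run:
```python
from h import *
p=robot.get_obs()["tcp_pos"]
out=[]
for n,(y,x) in (("top",(165,225)),("scene",(150,220))):
    b=cv2.imread(f"pics/{n}0.png"); a=np.mean([robot.snapshot(n).astype(float) for _ in range(4)],0).astype(np.uint8)
    f=lambda i:cv2.resize(np.clip(i[y:y+50,x:x+66].astype(float)*1.6,0,255).astype(np.uint8),(396,300),interpolation=cv2.INTER_NEAREST)
    A,B=f(a),f(b)
    q=proj(n,[p,p-G.as_matrix()[:,2]*.03]);
    for k,c in zip(q,((0,0,255),(0,255,0))): cv2.circle(A,tuple(int(v) for v in (k-[x,y]+.5)*6),3,c,-1)
    out.append(np.hstack([A,B])); print(n,q)
p0=[.2562,-.5694,.1936]; print("start tcp",proj("scene",[p0]))
cv2.imwrite("pics/c.png",np.vstack(out))
```

```text
top [[261.64331738 195.49396695]
 [261.89937151 198.41633524]]
scene [[249.99973608 188.94157629]
 [248.6953464  182.5060086 ]]
start tcp [[ 72.14645392 181.90338458]]
```

View pics/c.png

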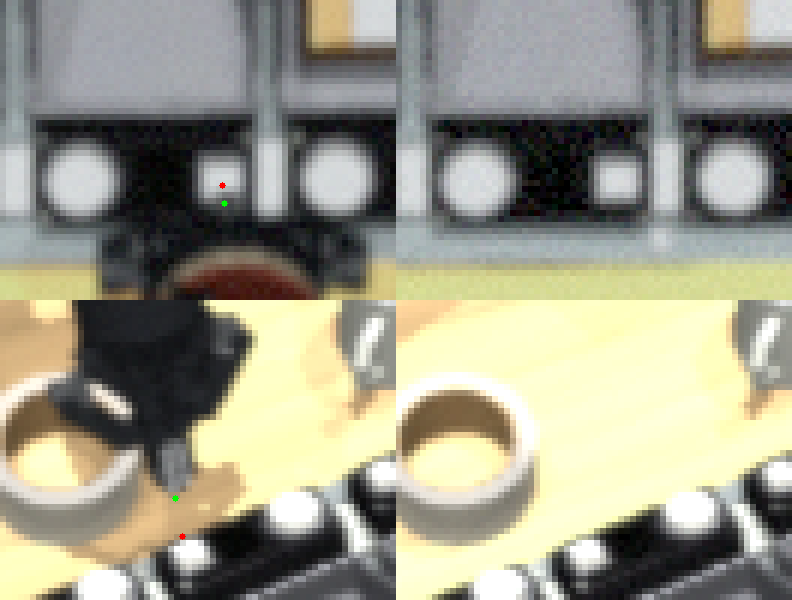

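The picture shows the real fingertips on the tool axis but about 3 cm short of the reported TCP; the green mark fits both views. The axis still points at the key, so I'll advance slowly along it and watch the force.

>>> step_arm(
  steps=[
    [[0.1, -0.15, 0.5, 0, 0, 0, 0], [0.1, -0.15, 1, 0, 0, 0, 0], [0.1, -0.15, 1.2, 0, 0, 0, 0], [0.1, -0.15, 1.4, 0, 0, 0, 0], [0.1, -0.15, 1.6, 0, 0, 0, 0], [0.1, -0.15, 1.6, 0, 0, 0, 0]],
  ],
)

```text
time_s: 3.1
tcp_pos: [0.4655, -0.0149, 0.0619]
eef_rot: [-3.092, -0.027, -0.545]
force: [-0.4, -0.8, -0.6]
finger_gap: -0.0
grip_force: 0.0
```

```bash
python3 -c "
from h import *
go(S0,0)"
```

```text
t 3.1 shift cm [-0.09 -0.02 -0.13] turn [0.08 0.01 0.04] F [-0.41 -0.78 -0.61] gap -1.775859724423402e-05
```

>>> step_arm(
  steps=[
    [[-0.1, 0, 0.3, 0, 0, 0, 0], [-0.1, 0, 0.6, 0, 0, 0, 0], [-0.1, 0, 0.8, 0, 0, 0, 0], [-0.1, 0, 1, 0, 0, 0, 0], [-0.1, 0, 1, 0, 0, 0, 0]],
  ],
)

```text
time_s: 3.6
tcp_pos: [0.468, -0.0149, 0.0522]
eef_rot: [-3.092, -0.027, -0.545]
force: [0.2, 0.0, 0.4]
finger_gap: -0.0002
grip_force: 0.0
```

Run:
```python
from h import *
go(S0,0)
p=robot.get_obs()["tcp_pos"]
out=[]
for n,(y,x) in (("top",(165,225)),("scene",(150,220))):
    a=np.mean([robot.snapshot(n).astype(float) for _ in range(4)],0)
    A=cv2.resize(np.clip(a[y:y+50,x:x+66]*1.6,0,255).astype(np.uint8),(396,300),interpolation=cv2.INTER_CUBIC)
    out.append(A)
cv2.imwrite("pics/d.png",np.hstack(out))
```

```text
t 3.6 shift cm [ 0.01 -0.03 -1.13] turn [0.08 0.01 0.04] F [0.19 0.04 0.39] gap -0.0002413889012866117
```

View pics/d.png

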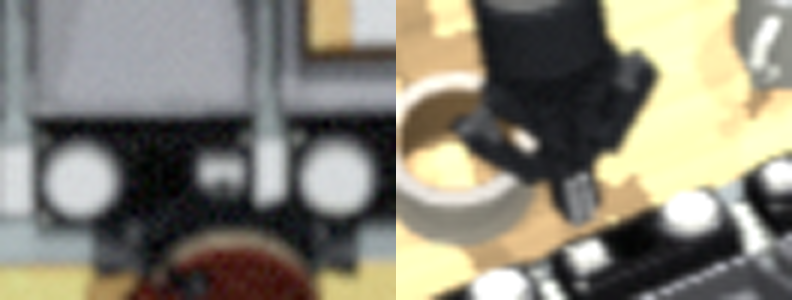

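The tip is on line, with roughly 2 cm still to go (scene crop tip at (578,220), key at (587,250)), and no force yet. I'll continue.

>>> step_arm(
  steps=[
    [[0, 0, 0.3, 0, 0, 0, 0], [0, 0, 0.6, 0, 0, 0, 0], [0, 0, 0.9, 0, 0, 0, 0], [0, 0, 1.1, 0, 0, 0, 0], [0, 0, 1.3, 0, 0, 0, 0], [0, 0, 1.3, 0, 0, 0, 0]],
  ],
)

```text
time_s: 4.6
tcp_pos: [0.4724, -0.0148, 0.0399]
eef_rot: [-3.092, -0.027, -0.545]
force: [-0.4, -0.0, -0.0]
finger_gap: -0.0004
grip_force: 0.0
```

>>> step_arm(
  steps=[
    [[0, 0, 0.2, 0, 0, 0, 0], [0, 0, 0.4, 0, 0, 0, 0], [0, 0, 0.5, 0, 0, 0, 0], [0, 0, 0.5, 0, 0, 0, 0]],
  ],
)

```text
time_s: 5.0
tcp_pos: [0.4742, -0.0148, 0.0354]
eef_rot: [-3.092, -0.027, -0.545]
force: [0.0, -0.5, -0.2]
finger_gap: -0.0002
grip_force: 0.0
```

>>> step_arm(
  steps=[
    [[0, 0, 0.2, 0, 0, 0, 0], [0, 0, 0.3, 0, 0, 0, 0], [0, 0, 0.3, 0, 0, 0, 0]],
  ],
)

```text
time_s: 5.3
tcp_pos: [0.4753, -0.0148, 0.0326]
eef_rot: [-3.092, -0.027, -0.545]
force: [-0.1, -0.6, -0.5]
finger_gap: 0.0002
grip_force: 0.0
```

>>> step_arm(
  steps=[
    [[0, 0, 0.2, 0, 0, 0, 0], [0, 0, 0.3, 0, 0, 0, 0], [0, 0, 0.3, 0, 0, 0, 0]],
  ],
)

```text
time_s: 5.6
tcp_pos: [0.4763, -0.0148, 0.0298]
eef_rot: [-3.092, -0.027, -0.545]
force: [0.5, 0.7, -0.5]
finger_gap: 0.0001
grip_force: 0.0
```

Run:
```python
from h import *
go(S0,0)
out=[]
for n,(y,x) in (("top",(165,225)),("scene",(150,220))):
    a=np.mean([robot.snapshot(n).astype(float) for _ in range(4)],0)
    A=cv2.resize(np.clip(a[y:y+50,x:x+66]*1.6,0,255).astype(np.uint8),(396,300),interpolation=cv2.INTER_CUBIC)
    out.append(A)
cv2.imwrite("pics/e.png",np.hstack(out))
```

```text
t 5.6 shift cm [-0.01 -0.03 -3.52] turn [ 0.09 -0.01  0.04] F [ 0.48  0.66 -0.48] gap 7.764067243841037e-05
```

View pics/e.png

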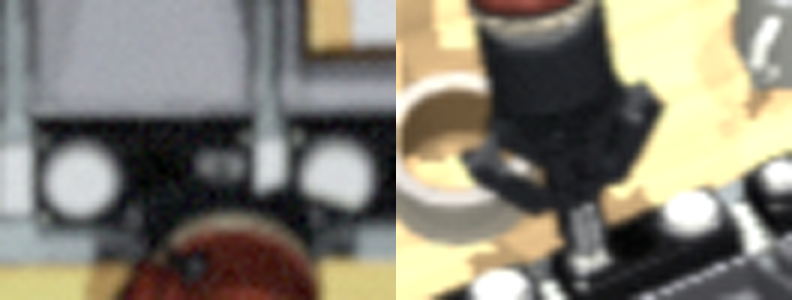

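The tip is now just above the key (scene crop (585,262)), with no force yet. I'll continue in 1–2 mm steps.

>>> step_arm(
  steps=[
    [[0, 0, 0.1, 0, 0, 0, 0], [0, 0, 0.2, 0, 0, 0, 0], [0, 0, 0.2, 0, 0, 0, 0]],
  ],
)

```text
time_s: 6.3
tcp_pos: [0.4772, -0.0149, 0.0281]
eef_rot: [-3.092, -0.027, -0.546]
force: [-1.3, -0.2, 1.0]
finger_gap: -0.0002
grip_force: 0.8
```

>>> step_arm(
  steps=[
    [[0, 0, 0.1, 0, 0, 0, 0], [0, 0, 0.2, 0, 0, 0, 0], [0, 0, 0.2, 0, 0, 0, 0]],
  ],
)

```text
time_s: 6.6
tcp_pos: [0.4779, -0.0149, 0.0262]
eef_rot: [-3.092, -0.027, -0.546]
force: [-1.3, 0.2, 2.4]
finger_gap: 0.0002
grip_force: 1.4
```

>>> step_arm(
  steps=[
    [[0, 0, 0.1, 0, 0, 0, 0], [0, 0, 0.2, 0, 0, 0, 0], [0, 0, 0.25, 0, 0, 0, 0], [0, 0, 0.25, 0, 0, 0, 0]],
  ],
)

```text
time_s: 7.0
tcp_pos: [0.4787, -0.0149, 0.0239]
eef_rot: [-3.092, -0.027, -0.546]
force: [-2.6, -0.6, 4.7]
finger_gap: -0.0002
grip_force: 2.1
```

Shortage key pressed: about 5 N and roughly 5 mm of travel since contact. Now I'll retract and move over to the confirm button.

>>> step_arm(
  steps=[
    [[0, 0, -0.4, 0, 0, 0, 0], [0, 0, -1.5, 0, 0, 0, 0], [0, 0, -3, 0, 0, 0, 0], [0, -2.5, -3, 0, 0, 0, 0], [0, -5, -3, 0, 0, 0, 0], [0, -7, -3, 0, 0, 0, 0], [0, -7, -3, 0, 0, 0, 0], [0, -7, -3, 0, 0, 0, 0]],
  ],
)

```text
time_s: 7.8
tcp_pos: [0.4668, 0.0553, 0.0518]
eef_rot: [-3.093, -0.029, -0.545]
force: [-0.1, 0.4, 0.7]
finger_gap: 0.0002
grip_force: 0.0
```

Run:
```python
from h import *
go(C0,-.0355)
out=[]
for n,(y,x) in (("top",(165,225)),("scene",(150,220))):
    a=np.mean([robot.snapshot(n).astype(float) for _ in range(4)],0)
    A=cv2.resize(np.clip(a[y:y+50,x:x+66]*1.6,0,255).astype(np.uint8),(396,300),interpolation=cv2.INTER_CUBIC)
    out.append(A)
cv2.imwrite("pics/f.png",np.hstack(out))
```

```text
t 7.8 shift cm [ 0.02 -0.03  2.38] turn [0.07 0.   0.14] F [-0.13  0.38  0.66] gap 0.00015198911988838177
```

View pics/f.png

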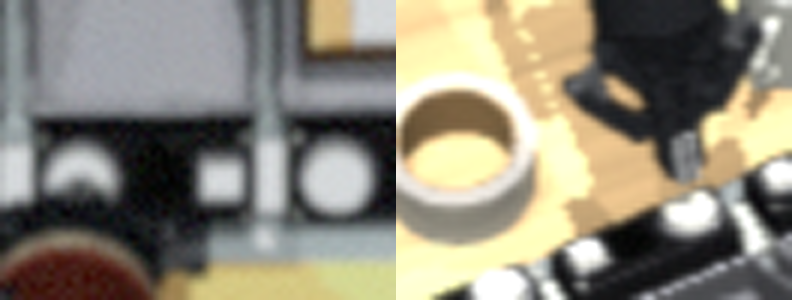

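The tip is centred on the confirm button (top crop (82,185)), and the shortage key is up and fully visible at (221,180). Advancing.

>>> step_arm(
  steps=[
    [[0, 0, 0.5, 0, 0, 0, 0], [0, 0, 1, 0, 0, 0, 0], [0, 0, 1.5, 0, 0, 0, 0], [0, 0, 1.8, 0, 0, 0, 0], [0, 0, 2.1, 0, 0, 0, 0], [0, 0, 2.3, 0, 0, 0, 0], [0, 0, 2.5, 0, 0, 0, 0], [0, 0, 2.5, 0, 0, 0, 0]],
  ],
)

```text
time_s: 9.0
tcp_pos: [0.4757, 0.0552, 0.0283]
eef_rot: [-3.092, -0.027, -0.545]
force: [-1.1, -0.1, 1.1]
finger_gap: -0.0001
grip_force: 0.7
```

>>> step_arm(
  steps=[
    [[0, 0, 0.1, 0, 0, 0, 0], [0, 0, 0.2, 0, 0, 0, 0], [0, 0, 0.3, 0, 0, 0, 0], [0, 0, 0.4, 0, 0, 0, 0], [0, 0, 0.45, 0, 0, 0, 0], [0, 0, 0.45, 0, 0, 0, 0]],
  ],
)

```text
time_s: 9.6
tcp_pos: [0.4773, 0.0552, 0.0242]
eef_rot: [-3.092, -0.027, -0.546]
force: [-3.1, 0.1, 2.9]
finger_gap: -0.0002
grip_force: 2.0
```

The confirm button is pressed at about 4 N with 4.5 mm of travel. Drawing the hand clear.

>>> step_arm(
  steps=[
    [[0, 0, -0.5, 0, 0, 0, 0], [0, 0, -2, 0, 0, 0, 0], [0, 0, -5, 0, 0, 0, 0], [0, 0, -9, 0, 0, 0, 0], [0, 0, -12, 0, 0, 0, 0], [0, 0, -13, 0, 0, 0, 0], [0, 0, -13, 0, 0, 0, 0], [0, 0, -13, 0, 0, 0, 0]],
  ],
)

```text
time_s: 10.4
tcp_pos: [0.4324, 0.0546, 0.1451]
eef_rot: [-3.093, -0.026, -0.544]
force: [-0.5, 0.7, 0.2]
finger_gap: -0.0003
grip_force: 0.0
```

Run:
```python
from h import *
o=robot.get_obs();print(o["tcp_pos"],o["force"])
a=robot.snapshot("top").astype(float);b=cv2.imread("pics/top0.png").astype(float)
for n,(u,v) in dict(short=(262,195),confirm=(238,195),mug=(192,236),tape=(272,235),knife=(335,229)).items():
    print(n,np.abs(a-b)[v-6:v+7,u-6:u+7].mean().round(1))
print(robot.hand_in())
```

```text
[0.43237173 0.05461189 0.14514265] [-0.48002995  0.7023141   0.23068134]
short 4.0
confirm 3.1
mug 5.6
tape 8.3
knife 3.4
the job is handed in; nothing more can be done
None
```

I pressed the empty bin's shortage key and then its confirm button (each about 4–5 N and 4–5 mm of travel by the force and position readings), drew the hand clear and handed the job in at about 10.5 s; no verdict came back.

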